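Set the washed moisture dishes and beaker to dry

TASK

Put the washed ware to dry: stand the three open aluminium dishes upright in the oven tray, one in each compartment, and hang the upturned empty beaker, mouth down as it stands, on the free peg of the draining rack, slid fully on so that it seats. The two lidded dishes and the beaker covered with a watch glass hold samples: leave them standing where they are.

Things in the scene. Friction and masses are not known exactly. Their poses are not given: they have to be found in the camera images.
- dish_a_mid (a point): open, empty aluminium moisture dish standing upright: round cup 52 mm across, 34 mm high, wall 2 mm, about 45 g. This point is its centre, 17 mm above the underside; z is up the dish's axis.
- dish_b_mid (a point): open, empty aluminium moisture dish standing upright: round cup 52 mm across, 34 mm high, wall 2 mm, about 45 g. This point is its centre, 17 mm above the underside; z is up the dish's axis.
- dish_c_mid (a point): open, empty aluminium moisture dish standing upright: round cup 52 mm across, 34 mm high, wall 2 mm, about 45 g. This point is its centre, 17 mm above the underside; z is up the dish's axis.
- beaker_mid (a point): washed beaker, off-white plastic, standing mouth down (its closed bottom is on top, a plain flat disc): 54 mm across, 72 mm high, wall 3 mm, bottom 4 mm thick, about 60 g. This point is its centre, half-way up; z runs along its axis from the mouth to the closed bottom (up at the start). It hangs loosely on the peg: bore 48 mm across and 68 mm deep, so the inside of its bottom lies 32 mm along +z from this point.
- sample_a_mid (a point): lidded moisture dish holding a weighed sample: the same 52 mm aluminium dish with an aluminium lid (56 mm across) and a small black knob on top, 48 mm high in all. To be left where it stands. This point lies on its axis 17 mm above the underside.
- sample_b_mid (a point): lidded moisture dish holding a weighed sample: the same 52 mm aluminium dish with an aluminium lid (56 mm across) and a small black knob on top, 48 mm high in all. To be left where it stands. This point lies on its axis 17 mm above the underside.
- covered_mid (a point): covered beaker holding a sample: same size of beaker but standing mouth up with a pale green watch glass 68 mm across lying on it, 79 mm high in all. To be left where it stands. This point lies on its axis, 36 mm above the underside.
- tray: fixed stainless oven tray: three square compartments in one row, each 72 x 72 mm inside; perforated floor 4 mm thick; walls 4 mm thick with tops 16 mm above the table. Origin: centre of the underside, under the middle compartment. Its x axis runs level along the row: compartment centres at x = -76, 0, +76 mm. A wire handle 16 mm high sticks out 16 mm beyond each end of the row.
- rack: fixed bench draining rack: white panel 210 mm wide, sloping 30 degrees, on a wire frame with a drip trough at its low edge. Its x axis points level up the slope, away from the low edge. Two amber jars hang on its two upper pegs, their axes 95 mm up the slope from the free peg and 60 mm to either side, up to 85 mm off the panel. Origin: at table height, under the panel's lower half.
- peg_tip (a point): tip of the rack's one bare peg, in the middle of the panel's lower half: white, 24 mm thick, round-ended, 82 mm long, square to the panel. z points out along the peg, 30 degrees off vertical, leaning to the low edge (rack's -x); y is level. A seated beaker has its inside bottom on the tip and its wall on the peg's side (sagging up to 12 mm towards this frame's -x), mouth just off the panel.
There are look-alikes about, which are no part of the job. Leave any pink or turquoise look-alike of the part that bears dish_a_mid alone.

How it is judged (in metres and radians):
At the end, for the whole second after the job is handed in: Each open dish flat and upright in its own compartment (centre within 14 mm); beaker hung on the free peg, inside bottom on the tip (within 14 mm along the peg), axis within 29 degrees of the peg's; all at rest; lidded dishes and covered beaker upright within 20 mm of their starts (y of dish_a_mid in the frame of tray between -0.014 and 0.014 m and z of dish_a_mid in the frame of tray between 0.016 and 0.026 m and (x of dish_a_mid in the frame of tray between -0.09 and -0.062 m or x of dish_a_mid in the frame of tray between -0.014 and 0.014 m or x of dish_a_mid in the frame of tray between 0.062 and 0.09 m) and angle between each of dish_a_mid, dish_b_mid, dish_c_mid, sample_a_mid, sample_b_mid, covered_mid's own z axis and vertical below 0.12 rad and linear speed of each of dish_a, dish_b, dish_c, beaker below 0.02 m/s and y of dish_b_mid in the frame of tray between -0.014 and 0.014 m and z of dish_b_mid in the frame of tray between 0.016 and 0.026 m and (x of dish_b_mid in the frame of tray between -0.09 and -0.062 m or x of dish_b_mid in the frame of tray between -0.014 and 0.014 m or x of dish_b_mid in the frame of tray between 0.062 and 0.09 m) and y of dish_c_mid in the frame of tray between -0.014 and 0.014 m and z of dish_c_mid in the frame of tray between 0.016 and 0.026 m and (x of dish_c_mid in the frame of tray between -0.09 and -0.062 m or x of dish_c_mid in the frame of tray between -0.014 and 0.014 m or x of dish_c_mid in the frame of tray between 0.062 and 0.09 m) and horizontal distance between dish_a_mid and dish_b_mid above 0.05 m and horizontal distance between each of dish_a_mid, dish_b_mid and dish_c_mid above 0.05 m and z of beaker_mid in the frame of peg_tip between -0.042 and -0.018 m and x of beaker_mid in the frame of peg_tip between -0.02 and 0.02 m and y of beaker_mid in the frame of peg_tip between -0.02 and 0.02 m and angle between the z axis of beaker_mid and the z axis of peg_tip, either way round below 0.5 rad and angle between beaker_mid's own z axis and vertical below 1.1 rad and angular speed of beaker below 0.2 rad/s and distance of each of sample_a_mid, sample_b_mid, covered_mid from where it was at the start of the episode below 0.02 m); the robot touches nothing.
It fails at once if a lidded dish or the covered beaker is knocked over or carried off (moved over 40 mm or tipped over 30 degrees) (distance of any of sample_a_mid, sample_b_mid, covered_mid from where it was at the start of the episode above 0.04 m or angle between any of sample_a_mid, sample_b_mid, covered_mid's own z axis and vertical above 0.52 rad).
It also fails if it takes over 112 s, if anything falls off the work surface, if the arm or the gripper's body presses on something with over 40 N, if the wrist force passes 120 N, or if a joint passes its speed limit or range.

ROBOT

A 7-joint arm with a two-finger parallel gripper is mounted at the origin on the work surface. World frame = base frame: x ahead of the robot, y to its left, z up, the work surface at z = 0. Lengths are in m, angles in degrees, forces in N, time in s.
With the tool pointing down it reaches from about 0.425 to 0.875 m from the base axis. Payload 4.7 kg.
Tool frame: the origin (TCP) lies between the finger pads; the fingertips stand env.finger_overhang ahead of it and the grasp point (between the pads) lies 5 mm behind it (env.finger_overhang is the distance from the TCP to the fingertips, in m); z points along the fingers, y is the line along which they close (so a half turn about z gives the same grasp; the last joint's range is limited). The gripper opens to 87 mm and grips with 3 to 60 N. Pads are 19 mm wide; open, the fingers measure 117 mm over their backs; the gripper's body (75 mm by 190 mm) begins 51 mm behind the grasp point.
Start: joints at [64.005, 18.392, -4.016, 83.108, 1.295, 78.541, -3.26], TCP at [0.293, -0.58, 0.237] pointing down, gripper open.
Joint ranges: [-163.93, 163.93], [-17.29, 119.83], [-79.2, 71.16], [3.27, 140.29], [-89.18, 269.18], [5.43, 117.66], [-154.24, 154.24]. Speed limits (degrees/s): [147.25, 147.25, 180, 180, 180, 180, 180].

INTERFACE

Orientations are given as [roll, pitch, yaw] about the fixed x, y, z axes, in that order (R = Rz(yaw) Ry(pitch) Rx(roll)).
In Python, from cell import telemetry, eyes, env, models gives the robot as it stands. The module is installed in compiled form; this text tells all that it offers.
- The arm moves only by the tool drive_tool, never from a script. Its arguments are lists of equal length, an entry for each row: "angular": the turn, a rotation vector about the tool's x, y, z in rad, a list of three; "delta_pos": the shift along the tool's x, y, z in cm, a list of three; "gripper": the finger opening in cm, from 0 to 8.7. A call has 1 to 20 rows; each row shifts and turns the commanded pose from where the row before left it, along the tool's axes as they then stand; what a row does not reach is not made up. A row lasts 1/10 s, in which the tool goes at most 50 mm and 8.59 degrees, less where a joint would pass 70% of its speed; a pose out of reach is approached as far as the arm can. A call with a gripper value outside its range is refused whole. The fingers move at their own pace and stop on an object; "squeeze" is the grip in N (left out, the last holds). Time passes only in rows, so rows that do not move let the fingers close. It gives the time, the measured TCP pose, the force, the opening and the grip force at its end, in the units of the state.
- telemetry.get_obs(): the state, without advancing time (a new reading comes with each control period).
- eyes.read_camera(name): name is "side" or "top"; returns a dict with "pixels" (480x640x3 uint8, red, green, blue), "mtx" (3x3 intrinsics, pixels), "origin" and "orientation" of the camera in the world. Camera axes: x right, y down, z forward; pixel columns grow to the right and rows downward; lengths in m; the calibration is good to about 2 mm. A picture is of the moment at which its call begins. There is no depth.
- env.sign_off(): hands the job in; it is judged then, once.
Trained networks look in a picture, given as the dict that the camera call returned (one of the last four; its "shot" number tells which), for a name from the list of things; names that differ only in an ending like _2 or _b are one class to them, and where a whole thing is asked for, a point or a joint stands for the part that bears it (a point fixed in the world has none). Each returns a list of dicts, best first, with "p" (0 to 1); they miss things now and then, are a little off and sometimes report something else, mostly with a low value. They report only what shows in the picture. A call takes as long as a camera call. They do not tell look-alikes from the thing itself.
- models.search_frame(picture, target): "centre" ([column, row] in pixels, amid what is visible of it).
- models.cut_out(picture, target): "pixels" (480x640 bool, what is visible of it) and "centre" ([column, row] in pixels, amid what is visible of it).
The state is a dict: "time_s": time; "qpos": joint angles; "joint_velocities": joint speeds; "effort": joint torques, N m; "tool_pos": TCP position; "tool_rot": TCP orientation; "force": force on the tool from outside, world axes, zero at the start; "wrist_torque": the same for the moment, N m; "grip_width": finger opening in m; "grasp_force": force on a finger pad.
Only numpy, scipy, OpenCV 4.12 (cv2) and the standard library are available. Lean on these libraries where they do the work, as an engineer would, in place of code of your own. Each camera call takes 0.05 s, during which the arm holds its last target. There are 200 camera calls.

## Working session

There is one attempt and no reset: what is moved stays moved. The work goes in short steps, Python scripts to look and compute and a tool call to move; the robot and the scene stay as the last step left them, time stands still between calls to the robot, and variables do not carry over. Pictures are saved under pics/ and viewed, at most 14 in all, crops included, and the job is handed in when it is done.

Besides the shell and the picture viewer there is one more tool, called after "Emit:" in YAML: its name, and indented under it one key for each argument. drive_tool: Moves the arm, as the interface text tells. Its arguments: {"type":"object","properties":{"angular":{"type":"array","items":{"type":"array","items":{"type":"number"}}},"delta_pos":{"type":"array","items":{"type":"array","items":{"type":"number"}}},"gripper":{"type":"array","items":{"type":"number"}},"squeeze":{"type":"number"}},"required":["angular","delta_pos","gripper"]}

```bash
mkdir -p pics; cat > h.py <<'E'
import numpy as np, cv2
from scipy.spatial.transform import Rotation as R
from cell import telemetry, eyes, env, models
def cam(n):
    p=eyes.read_camera(n); o=np.array(p["orientation"],float)
    p["R"]=o if o.shape==(3,3) else (R.from_euler('xyz',o,degrees=True).as_matrix() if o.size==3 else R.from_quat(o).as_matrix())
    p["o"]=np.array(p["origin"],float); p["K"]=np.array(p["mtx"],float); return p
def save(p,f): cv2.imwrite(f,cv2.cvtColor(p["pixels"],cv2.COLOR_RGB2BGR))
def onz(p,uv,z):
    d=p["R"]@np.linalg.inv(p["K"])@np.array([uv[0],uv[1],1.]); return p["o"]+d*(z-p["o"][2])/d[2]
def proj(p,X):
    c=p["K"]@(p["R"].T@(np.array(X,float)-p["o"])); return c[:2]/c[2]
E
python3 - <<'E'
from h import *
for n in("top","side"):
    p=cam(n); save(p,f"pics/{n}0.png"); print(n,p["o"],p["orientation"],p["K"].tolist())
    for t,z in [("dish_a_mid",.017),("beaker_mid",.036),("sample_a_mid",.017),("covered_mid",.036),("tray",0.01),("rack",.03),("peg_tip",.1)]:
        for d in models.search_frame(p,t): print(t,round(d["p"],2),np.round(d["centre"]),np.round(onz(p,d["centre"],z),3))
print(env.finger_overhang, telemetry.get_obs())
E
```

```text
top [ 0.42683829 -0.00916696  1.08098775] [-172.69446728    1.01179262  -88.85807316] [[582.2624129179895, 0.0, 326.4373601579594], [0.0, 582.2624129179895, 234.25970897109795], [0.0, 0.0, 1.0]]
dish_a_mid 0.86 [436. 350.] [ 0.358 -0.189  0.017]
dish_a_mid 0.79 [395. 230.] [ 0.573 -0.113  0.017]
dish_a_mid 0.69 [442. 153.] [ 0.721 -0.201  0.017]
dish_a_mid 0.66 [359. 355.] [ 0.346 -0.05   0.017]
beaker_mid 0.72 [335. 307.] [ 0.431 -0.005  0.036]
beaker_mid 0.23 [396. 297.] [ 0.451 -0.115  0.036]
sample_a_mid 0.88 [331. 170.] [0.683 0.007 0.017]
sample_a_mid 0.16 [163. 254.] [0.52  0.313 0.017]
covered_mid 0.98 [389. 150.] [ 0.718 -0.099  0.036]
tray 0.94 [163. 256.] [0.517 0.315 0.01 ]
rack 0.8 [532. 253.] [ 0.534 -0.358  0.03 ]
peg_tip 0.66 [532. 276.] [ 0.489 -0.335  0.1  ]
side [0.33212177 0.52270259 0.73027896] [-139.2517404    -0.66106216 -157.32940789] [[501.3033753799396, 0.0, 313.7042037846906], [0.0, 501.3033753799396, 236.2232499285494], [0.0, 0.0, 1.0]]
dish_a_mid 0.87 [320. 212.] [ 0.574 -0.112  0.017]
dish_a_mid 0.78 [274. 162.] [ 0.721 -0.208  0.017]
dish_a_mid 0.75 [44
[... 433 characters left out ...]
me_s': 0.8, 'qpos': array([64.00420446, 18.39062884, -4.01859166, 83.1065898 ,  1.29433569,
       78.54015599, -3.26222637]), 'joint_velocities': array([-0.01543891,  0.08495168, -0.10655501, -0.04931709,  0.04281491,
       -0.10638924,  0.00588189]), 'effort': array([-1.15959892e-04, -4.91049385e+01, -4.03060997e-01, -3.12758267e+01,
       -6.35792012e-02,  3.34523607e-02,  3.30019873e-05]), 'tool_pos': array([ 0.29312411, -0.58018861,  0.23660999]), 'tool_rot': array([1.79992271e+02, 1.21935870e-03, 2.68045764e+01]), 'force': array([-0.49501221, -0.70013487,  0.60246223]), 'wrist_torque': array([0.02988448, 0.03456471, 0.00783006]), 'grasp_force': 0.0, 'grip_width': 0.08669811323776203}
```

View pics/top0.png

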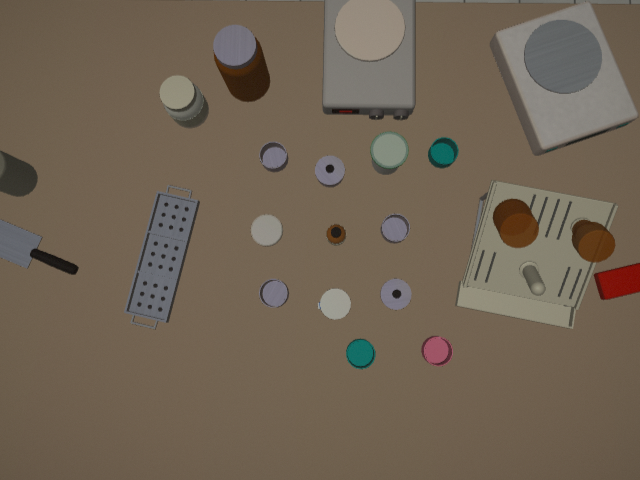

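View pics/side0.png

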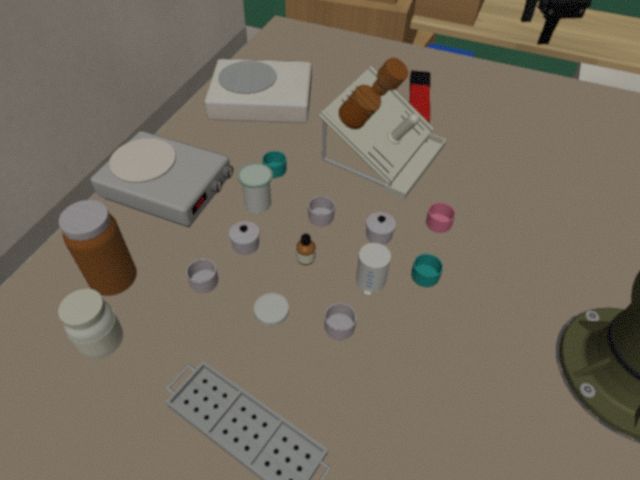

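The top view shows open dishes at (274,157), (395,229) and (275,293). The upturned beaker is at (335,304), with a flat disc look-alike at (267,230). Lidded samples are at (330,170) and (397,294), the covered beaker at (389,150), the tray at (163,256) and the peg tip near (538,288). The side view agrees.

```bash
cat >> h.py <<'E'
from scipy.optimize import minimize
def sil(p,x,y,r,z0,z1):
    a=np.linspace(0,2*np.pi,60); P=[proj(p,(x+r*np.cos(t),y+r*np.sin(t),z)) for z in(z0,z1) for t in a]
    h=cv2.convexHull((np.array(P)*16).astype(np.int32)); m=np.zeros((480,640),np.uint8); cv2.fillPoly(m,[h],255,shift=4); return m>0
def fit(ps,name,xy,r,h,tol=25):
    M=[]
    for p in ps:
        c=proj(p,(*xy,h/2)); ds=[d for d in models.cut_out(p,name) if np.hypot(*(np.array(d["centre"])-c))<tol]
        if ds: M.append((p,ds[0]["pixels"]))
    f=lambda q:sum(1-(s&m).sum()/(s|m).sum() for p,m in M for s in [sil(p,*q,r,0,h)])
    s=minimize(f,xy,method='Nelder-Mead',options=dict(initial_simplex=[xy,[xy[0]+.01,xy[1]],[xy[0],xy[1]+.01]],xatol=3e-4))
    return np.round(s.x,4),round(s.fun,3),len(M)
E
python3 - <<'E'
from h import *
ps=[cam("top"),cam("side")]; p=ps[0]
for n,uv,r,h in [("dish_a_mid",(274,157),.026,.034),("dish_a_mid",(395,229),.026,.034),("dish_a_mid",(275,293),.026,.034),("beaker_mid",(335,304),.027,.072)]:
    print(n,fit(ps,n,list(onz(p,uv,h)[:2]),r,h))
for q in ps:
    d=models.cut_out(q,"tray")[0]; v,u=np.nonzero(d["pixels"]); X=np.array([onz(q,(a,b),.01)[:2] for a,b in zip(u,v)],np.float32)
    print("tray",cv2.minAreaRect(X*1000), X.mean(0))
# peg
(a,b)=[models.search_frame(q,"peg_tip")[0]["centre"] for q in ps]; print(a,b)
D=[q["R"]@np.linalg.inv(q["K"])@np.array([*c,1]) for q,c in zip(ps,(a,b))]
t=np.linalg.lstsq(np.array([D[0],-D[1]]).T,ps[1]["o"]-ps[0]["o"],rcond=None)[0]
print("peg",ps[0]["o"]+t[0]*D[0],ps[1]["o"]+t[1]*D[1])
A=p["pixels"][170:340,450:630]; B=ps[1]["pixels"][50:200,310:460]
cv2.imwrite("pics/rack.png",cv2.cvtColor(np.hstack([cv2.resize(A,(423,400),interpolation=3),cv2.resize(B,(377,400),interpolation=3)]),cv2.COLOR_RGB2BGR)); print(423/180,400/170,377/150,400/150)
E
```

```text
dish_a_mid (array([0.7029, 0.1117]), np.float64(0.0), 0)
dish_a_mid (array([ 0.5755, -0.1131]), np.float64(0.149), 2)
dish_a_mid (array([0.4529, 0.1021]), np.float64(0.0), 0)
beaker_mid (array([ 0.435 , -0.0055]), np.float64(0.135), 2)
tray ((517.1163940429688, 316.4784240722656), (85.59009552001953, 258.3926086425781), 77.60333251953125) [0.51514167 0.31705084]
tray ((517.641845703125, 316.00732421875), (86.76641845703125, 266.82501220703125), 77.95503234863281) [0.5176663  0.31555012]
[533.4, 275.2] [403.9, 130.2]
peg [ 0.49071743 -0.34431639  0.07810383] [ 0.48080077 -0.34594916  0.07801783]
2.35 2.3529411764705883 2.513333333333333 2.6666666666666665
```

View pics/rack.png

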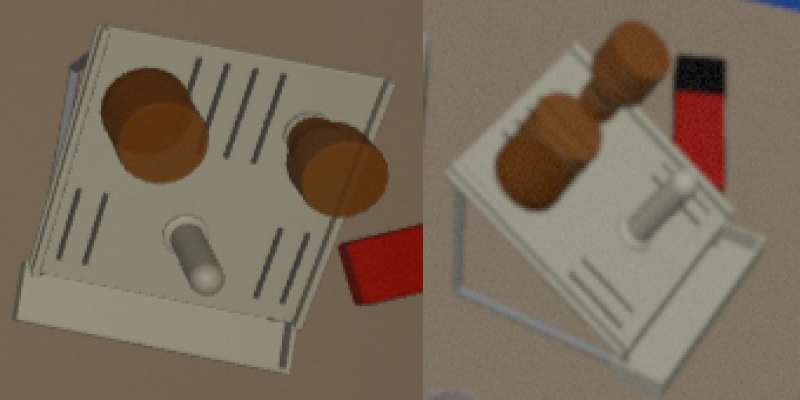

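Crop: the peg's dome centre is at top (538,288) and side (413,118), its foot at top (529,270) and side (395.5,138). The trough's front edge runs from top (456,306) to (573,328).

```bash
python3 - <<'E'
from h import *
ps=[cam("top"),cam("side")]; p=ps[0]
def tri(a,b):
    D=[q["R"]@np.linalg.inv(q["K"])@np.array([*c,1]) for q,c in zip(ps,(a,b))]
    t=np.linalg.lstsq(np.array([D[0],-D[1]]).T,ps[1]["o"]-ps[0]["o"],rcond=None)[0]
    P,Q=ps[0]["o"]+t[0]*D[0],ps[1]["o"]+t[1]*D[1]; return (P+Q)/2,np.linalg.norm(P-Q)
B,e=tri((538.1,288.1),(413.1,118.2)); F,g=tri((528.7,269.9),(395.5,138.1)); print(B,e,F,g,np.linalg.norm(B-F),(B-F)/np.linalg.norm(B-F))
for a,b in [((456.4,306),(573.4,328.5)),((458,263+20),(572,305)),((493,181.5),(615,203.5))]:
    a,b=onz(p,a,.02),onz(p,b,.02); d=a-b; print("rack yaw",np.degrees(np.arctan2(d[1],d[0]))-90,np.linalg.norm(d))
# dishes: rim circle from whitish pixels near
for uv in [(274,157),(275,293),(395,229)]:
    P=onz(p,uv,.034); 
    print(P)
for q in ps: print([ (np.round(d["centre"]),round(d["p"],2)) for d in models.cut_out(q,"dish_a_mid")])
s=[proj(ps[1],onz(p,uv,.034)) for uv in [(274,157),(275,293)]]; print(s)
W=70
im=[cv2.resize(q["pixels"][int(c[1])-25:int(c[1])+25,int(c[0])-25:int(c[0])+25],(300,300),interpolation=cv2.INTER_CUBIC) for q,cs in zip(ps,([(274,157),(275,293)],s)) for c in cs]
print([(int(c[0])-25,int(c[1])-25) for c in s])
cv2.imwrite("pics/dish.png",cv2.cvtColor(np.vstack([np.hstack(im[:2]),np.hstack(im[2:])]),cv2.COLOR_RGB2BGR))
E
```

```text
[ 0.46631484 -0.33828647  0.11791111] 0.0018007304055670213 [ 0.49854463 -0.34534221  0.05269551] 0.005968841675319444 0.07308636783502805 [-0.44098226  0.09653972  0.89230865]
rack yaw -9.766042563034773 0.21095788829000134
rack yaw -9.896928486827946 0.2066508018767013
rack yaw -9.616814966456474 0.2250560771783922
[0.70285637 0.11174318 0.034     ]
[0.45291113 0.10209527 0.034     ]
[ 0.57248711 -0.11201016  0.034     ]
[(array([442., 152.]), 0.94), (array([395., 230.]), 0.72), (array([438., 348.]), 0.67), (array([364., 353.]), 0.61)]
[(array([274., 161.]), 0.93), (array([323., 208.]), 0.76), (array([426., 273.]), 0.62), (array([440., 214.]), 0.61)]
[array([202.80864008, 269.50568298]), array([340.03023151, 313.76521119])]
[(177, 244), (315, 288)]
```

View pics/dish.png

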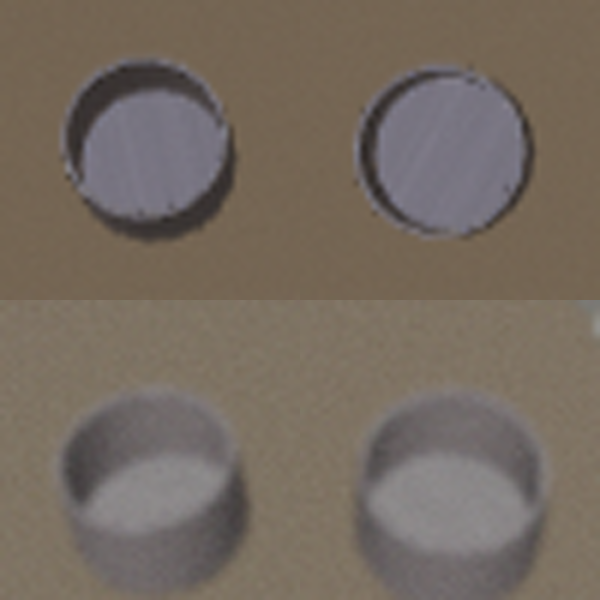

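Emit:
drive_tool:
  angular:
    - [0, 0, 0.127]
    - [0, 0, 0.127]
    - [0, 0, 0.127]
    - [0, 0, 0.127]
    - [0, 0, 0.129]
    - [0, 0, 0]
    - [0, 0, 0]
    - [0, 0, 0]
    - [0, 0, 0]
    - [0, 0, 0]
    - [0, 0, 0]
    - [0, 0, 0]
    - [0, 0, 0]
    - [0, 0, 0]
    - [0, 0, 0]
    - [0, 0, 0]
    - [0, 0, 0]
    - [0, 0, 0]
    - [0, 0, 0]
    - [0, 0, 0]
  delta_pos:
    - [0, 0, 0]
    - [0, 0, 0]
    - [0, 0, 0]
    - [0, 0, 0]
    - [0, 0, 0]
    - [0.3, -4.1, 0]
    - [0.3, -4.1, 0]
    - [0.3, -4.1, 0]
    - [0.3, -4.1, 0]
    - [0.3, -4.1, 0]
    - [0.3, -4.1, 0.5]
    - [0.3, -4.1, 0.9]
    - [0.3, -4.1, 0.9]
    - [0.3, -4.1, 0.9]
    - [0.3, -4.1, 0.9]
    - [0.3, -4.1, 0.9]
    - [0.3, -4.1, 0.9]
    - [0.3, -4.1, 0.9]
    - [0.3, -4.1, 0.9]
    - [0, -1.6, 0]
  gripper: [8.7, 8.7, 8.7, 8.7, 8.7, 8.7, 8.7, 8.7, 8.7, 8.7, 8.7, 8.7, 8.7, 8.7, 8.7, 8.7, 8.7, 8.7, 8.7, 8.7]
  squeeze: 15

```text
time_s: 3.7
tool_pos: [0.4337, -0.0014, 0.1589]
tool_rot: [-179.9, 0.0, -9.4]
force: [-0.8, -0.9, 0.1]
grip_width: 0.0872
grasp_force: 0.0
```

```bash
cat >> h.py <<'E'
def go(X):
    o=telemetry.get_obs(); r=R.from_euler('xyz',o["tool_rot"],degrees=True)
    print("t",round(o["time_s"],1),"pos",np.round(o["tool_pos"],4),"rot",np.round(o["tool_rot"],2),"w",round(o["grip_width"],4),"f",np.round(o["force"],1))
    for x in X: print("tool delta cm",np.round(r.inv().apply(np.array(x)-o["tool_pos"])*100,2))
E
python3 - <<'E'
from h import *
p=cam("side");q=cam("top"); save(p,"pics/s1.png")
go([(.435,-.0055,.16),(.435,-.0055,.047)])
print(proj(p,(.435,-.0055,.072)),proj(p,telemetry.get_obs()["tool_pos"]))
E
```

```text
t 3.8 pos [ 0.4341 -0.0029  0.1596] rot [-1.7998e+02 -1.0000e-02 -9.3800e+00] w 0.0868 f [-0.  -0.2 -0.1]
tool delta cm [ 0.13  0.24 -0.04]
tool delta cm [ 0.13  0.24 11.26]
[373.75253338 254.7579334 ] [379.59670504 220.75022943]
```

View pics/s1.png

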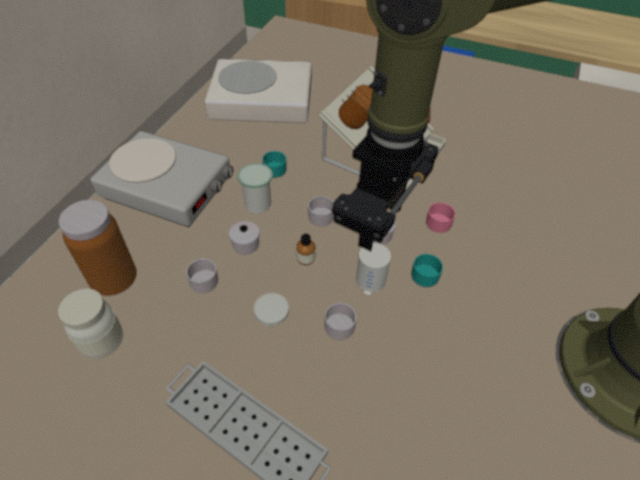

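The gripper stands over the beaker at about (373,255), clear of its neighbours. Next it goes down and grips.

Emit:
drive_tool:
  angular:
    - [0, 0, 0.005]
    - [0, 0, 0]
    - [0, 0, 0]
    - [0, 0, 0]
    - [0, 0, 0]
    - [0, 0, 0]
    - [0, 0, 0]
    - [0, 0, 0]
    - [0, 0, 0]
    - [0, 0, 0]
    - [0, 0, 0]
    - [0, 0, 0]
    - [0, 0, 0]
    - [0, 0, 0]
    - [0, 0, 0]
    - [0, 0, 0]
  delta_pos:
    - [0.13, 0.24, 2]
    - [0, 0, 2]
    - [0, 0, 2]
    - [0, 0, 2]
    - [0, 0, 2]
    - [0, 0, 1]
    - [0, 0, 0]
    - [0, 0, 0]
    - [0, 0, 0]
    - [0, 0, 0]
    - [0, 0, 0]
    - [0, 0, 0]
    - [0, 0, 0]
    - [0, 0, 0]
    - [0, 0, -1]
    - [0, 0, -2]
  gripper: [8.7, 8.7, 8.7, 8.7, 8.7, 8.7, 8.7, 4.5, 4.5, 4.5, 4.5, 4.5, 4.5, 4.5, 4.5, 4.5]
  squeeze: 15

```text
time_s: 5.4
tool_pos: [0.4331, -0.0082, 0.0788]
tool_rot: [-180.0, 0.2, -10.0]
force: [0.3, 0.7, -0.4]
grip_width: 0.0542
grasp_force: 15.0
```

Emit:
drive_tool:
  angular:
    - [0, 0, 0]
    - [0, 0, 0]
    - [0, 0, 0]
    - [0, 0, 0]
    - [0, 0, 0]
    - [0, 0, 0]
    - [0, 0, 0]
    - [0, 0, 0]
    - [0, 0, 0]
    - [0, 0, 0]
    - [0, 0, 0]
    - [0, 0, 0]
    - [0, 0, 0]
    - [0, 0.105, 0]
    - [0, 0.105, 0]
    - [0, 0.105, 0]
    - [0, 0.105, 0]
    - [0, 0.104, 0]
    - [0, 0, 0]
    - [0, 0, 0]
  delta_pos:
    - [0, 0, -4]
    - [0, 0, -4]
    - [0, 0, -4]
    - [0, 0, -4]
    - [0.52, 3.55, 0]
    - [0.52, 3.55, 0]
    - [0.52, 3.55, 0]
    - [0.52, 3.55, 0]
    - [0.52, 3.55, 0]
    - [0.52, 3.55, 0]
    - [0.52, 3.55, 0]
    - [0.52, 3.55, 0]
    - [0.52, 3.55, 0]
    - [0, 0, 0]
    - [0, 0, 0]
    - [0, 0, 0]
    - [0, 0, 0]
    - [0, 0, 0]
    - [0, 0, 0]
    - [0, 0, 0]
  gripper: [4.5, 4.5, 4.5, 4.5, 4.5, 4.5, 4.5, 4.5, 4.5, 4.5, 4.5, 4.5, 4.5, 4.5, 4.5, 4.5, 4.5, 4.5, 4.5, 4.5]

```text
time_s: 7.4
tool_pos: [0.4252, -0.3308, 0.24]
tool_rot: [180.0, -29.9, -10.0]
force: [0.6, 0.2, -0.0]
grip_width: 0.0547
grasp_force: 15.0
```

```bash
python3 - <<'E'
from h import *
p=cam("side"); save(p,"pics/s2.png")
o=telemetry.get_obs(); r=R.from_euler('xyz',o["tool_rot"],degrees=True); print(r.as_matrix()[:,2])
a=np.array([-.493,.084,.866]); T=np.array([.4604,-.3373,.1283])
go([T+.075*a,T-.0184*a])
q=cam("top")
for c in(p,q): print("tip",proj(c,T),"beaker mouth",proj(c,o["tool_pos"]+r.apply([0,0,.0496])))
E
```

```text
[ 0.492165   -0.08675926 -0.86616767]
t 7.5 pos [ 0.4262 -0.331   0.2405] rot [179.95 -29.98  -9.89] w 0.0543 f [1.1 0.1 0.1]
tool delta cm [-2.6   0.05  3.96]
tool delta cm [-2.59  0.02 13.3 ]
tip [416.21191454 114.8280169 ] beaker mouth [427.03078171  86.15186114]
tip [539.89074957 292.07964752] beaker mouth [554.70130583 297.30543589]
```

View pics/s2.png

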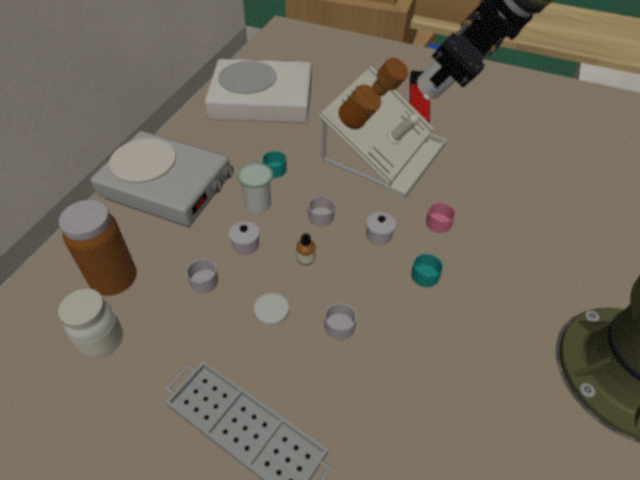

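The beaker is held tilted at (430,85), up the peg's axis from the tip at (414,117). I line it up and slide on part way.

Emit:
drive_tool:
  angular:
    - [0, 0, 0]
    - [0, 0, 0]
    - [0, 0, 0]
    - [0, 0, 0]
    - [0, 0, 0]
    - [0, 0, 0]
    - [0, 0, 0]
    - [0, 0, 0]
    - [0, 0, 0]
  delta_pos:
    - [-1.3, 0, 1.2]
    - [-1.3, 0, 1.3]
    - [0, 0, 1.5]
    - [0, 0, 1]
    - [0, 0, 1]
    - [0, 0, 1]
    - [0, 0, 1]
    - [0, 0, 1]
    - [0, 0, 0]
  gripper: [4.5, 4.5, 4.5, 4.5, 4.5, 4.5, 4.5, 4.5, 4.5]

```text
time_s: 8.4
tool_pos: [0.4477, -0.3342, 0.147]
tool_rot: [-179.9, -29.9, -10.0]
force: [0.1, -0.0, -0.9]
grip_width: 0.0545
grasp_force: 15.0
```

```bash
python3 - <<'E'
from h import *
p=cam("side"); q=cam("top")
a=np.array([-.493,.084,.866]); T=np.array([.4604,-.3373,.1283])
go([T-.0184*a])
A=cv2.resize(p["pixels"][50:200,340:490],(400,400),interpolation=2);B=cv2.resize(q["pixels"][200:350,460:610],(400,400),interpolation=2)
cv2.imwrite("pics/s3.png",cv2.cvtColor(np.hstack([A,B]),cv2.COLOR_RGB2BGR))
E
```

```text
t 8.5 pos [ 0.4476 -0.3349  0.1484] rot [-179.98  -30.     -9.98] w 0.0544 f [-0.4  0.2 -0.5]
tool delta cm [0.12 0.01 4.23]
```

View pics/s3.png

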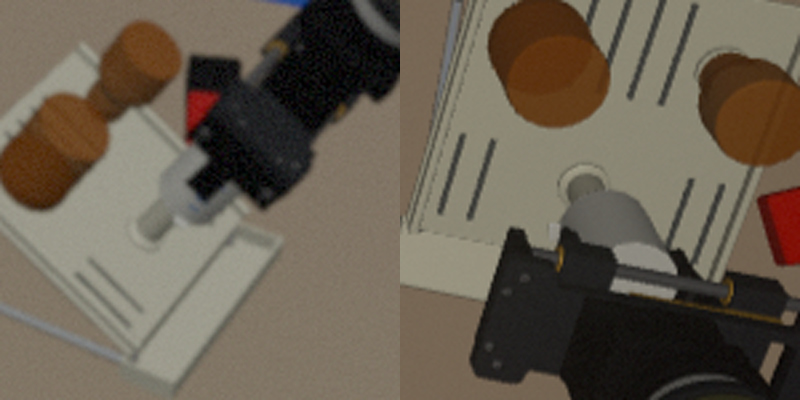

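The beaker's mouth is already over the peg in both views, with its foot visible at (150,230) and (585,185) in the crop. I slide the remaining 4.2 cm and watch the force.

Emit:
drive_tool:
  angular:
    - [0, 0, 0]
    - [0, 0, 0]
    - [0, 0, 0]
    - [0, 0, 0]
    - [0, 0, 0]
    - [0, 0, 0]
    - [0, 0, 0]
  delta_pos:
    - [0.1, 0, 0.8]
    - [0, 0, 0.8]
    - [0, 0, 0.8]
    - [0, 0, 0.7]
    - [0, 0, 0.5]
    - [0, 0, 0.4]
    - [0, 0, 0]
  gripper: [4.5, 4.5, 4.5, 4.5, 4.5, 4.5, 4.5]
  squeeze: 8

```text
time_s: 9.2
tool_pos: [0.4682, -0.3383, 0.1138]
tool_rot: [-180.0, -30.0, -10.0]
force: [0.1, 0.6, -0.4]
grip_width: 0.0546
grasp_force: 8.0
```

Emit:
drive_tool:
  angular:
    - [0, 0, 0]
    - [0, 0, 0]
    - [0, 0, 0]
  delta_pos:
    - [0, 0, 0.2]
    - [0, 0, 0.2]
    - [0, 0, 0]
  gripper: [4.5, 4.5, 4.5]

```text
time_s: 9.5
tool_pos: [0.4703, -0.3392, 0.1113]
tool_rot: [180.0, -30.1, -10.0]
force: [-0.6, -0.3, -0.2]
grip_width: 0.0547
grasp_force: 8.0
```

Emit:
drive_tool:
  angular:
    - [0, 0, 0]
    - [0, 0, 0]
    - [0, 0, 0]
  delta_pos:
    - [0, 0, 0.2]
    - [0, 0, 0.2]
    - [0, 0, 0]
  gripper: [4.5, 4.5, 4.5]

```text
time_s: 9.8
tool_pos: [0.4725, -0.3399, 0.1089]
tool_rot: [179.9, -30.1, -10.0]
force: [-3.9, 1.8, 6.4]
grip_width: 0.0546
grasp_force: 8.0
```

Contact of about 8 N along the peg shows the beaker is seated. Release and back off.

Emit:
drive_tool:
  angular:
    - [0, 0, 0]
    - [0, 0, 0]
    - [0, 0, 0]
    - [0, 0, 0]
    - [0, 0, 0]
    - [0, 0, 0]
    - [0, 0, 0]
    - [0, 0, 0]
    - [0, 0, 0]
    - [0, 0, 0]
    - [0, 0, 0]
    - [0, 0, 0]
    - [0, 0, 0]
  delta_pos:
    - [0, 0, 0]
    - [0, 0, 0]
    - [0, 0, 0]
    - [0, 0, 0]
    - [0, 0, 0]
    - [0, 0, -1]
    - [0, 0, -1]
    - [0, 0, -2]
    - [0, 0, -2]
    - [0, 0, -3]
    - [0, 0, -3]
    - [0, 0, -3]
    - [0, 0, 0]
  gripper: [5.8, 6.2, 7, 7.5, 7.5, 7.5, 7.5, 7.5, 7.5, 7.5, 7.5, 7.5, 7.5]

```text
time_s: 11.1
tool_pos: [0.3979, -0.3285, 0.2431]
tool_rot: [179.6, -30.4, -9.9]
force: [0.3, -0.5, 0.9]
grip_width: 0.075
grasp_force: 0.0
```

```bash
python3 - <<'E'
from h import *
p=cam("side"); q=cam("top"); go([(.5755,-.1131,.2)])
A=cv2.resize(p["pixels"][50:200,340:490],(400,400),interpolation=2);B=cv2.resize(q["pixels"][200:350,460:610],(400,400),interpolation=2)
cv2.imwrite("pics/s4.png",cv2.cvtColor(np.hstack([A,B]),cv2.COLOR_RGB2BGR))
E
```

```text
t 11.2 pos [ 0.398  -0.3267  0.2388] rot [179.88 -30.13  -9.96] w 0.075 f [-1.6  0.5  0.5]
tool delta cm [  9.98 -24.13  10.22]
```

View pics/s4.png

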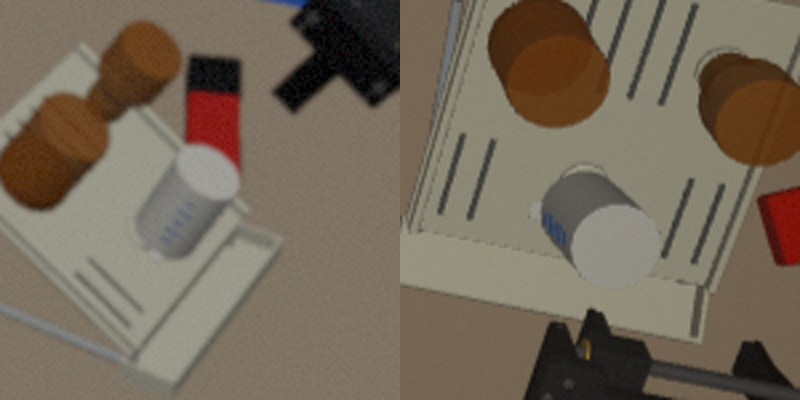

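The crop shows the beaker seated on the peg with its mouth at the panel and the closed end at (210,175). Next is the dish at (0.5755, -0.113).

Emit:
drive_tool:
  angular:
    - [0, -0.105, 0]
    - [0, -0.105, 0]
    - [0, -0.105, 0]
    - [0, -0.105, 0]
    - [0, -0.106, 0]
    - [0, 0, 0.04]
    - [0, 0, 0]
    - [0, 0, 0]
    - [0, 0, 0]
    - [0, 0, 0]
    - [0, 0, 0]
    - [0, 0, 0]
    - [0, 0, 0]
    - [0, 0, 0]
    - [0, 0, 0]
    - [0, 0, 0]
    - [0, 0, 0]
  delta_pos:
    - [0, 0, 0]
    - [0, 0, 0]
    - [0, 0, 0]
    - [0, 0, 0]
    - [0, 0, 0]
    - [0, 0, 0]
    - [1.83, -3.52, 0]
    - [1.83, -3.52, 0]
    - [1.83, -3.52, 0]
    - [1.83, -3.52, 0]
    - [1.83, -3.52, 0]
    - [1.83, -3.52, 0]
    - [1.83, -3.52, 0]
    - [0, 0, 4]
    - [0, 0, 4]
    - [0, 0, 3]
    - [0, 0, 0]
  gripper: [7.5, 7.5, 7.5, 7.5, 7.5, 7.5, 7.5, 7.5, 7.5, 7.5, 7.5, 7.5, 7.5, 7.5, 7.5, 7.5, 7.5]

```text
time_s: 12.9
tool_pos: [0.5713, -0.1114, 0.121]
tool_rot: [-180.0, 0.8, -12.2]
force: [-1.6, 0.0, 0.4]
grip_width: 0.0747
grasp_force: 0.0
```

```bash
python3 - <<'E'
from h import *
p=cam("side"); q=cam("top"); go([(.5755,-.1131,.028)])
print(proj(p,(.5755,-.1131,.034)),proj(p,telemetry.get_obs()["tool_pos"]))
c=(320,212)
A=cv2.resize(p["pixels"][120:270,240:390],(600,600),interpolation=2)
cv2.imwrite("pics/s5.png",cv2.cvtColor(A,cv2.COLOR_RGB2BGR))
print(fit([p],"dish_a_mid",[.5755,-.1131],.026,.034), onz(q,(273.3,155.3),.034),onz(q,(273.8,293.2),.034))
E
```

```text
t 13.0 pos [ 0.5753 -0.1122  0.1266] rot [-179.97    0.23  -12.24] w 0.0746 f [ 0.4 -0.5  0.9]
tool delta cm [0.08 0.09 9.86]
[320.12670486 204.80143852] [321.15371852 169.12015236]
(array([ 0.575 , -0.1126]), np.float64(0.072), 1) [0.706058   0.11314034 0.034     ] [0.45251249 0.10423873 0.034     ]
```

View pics/s5.png

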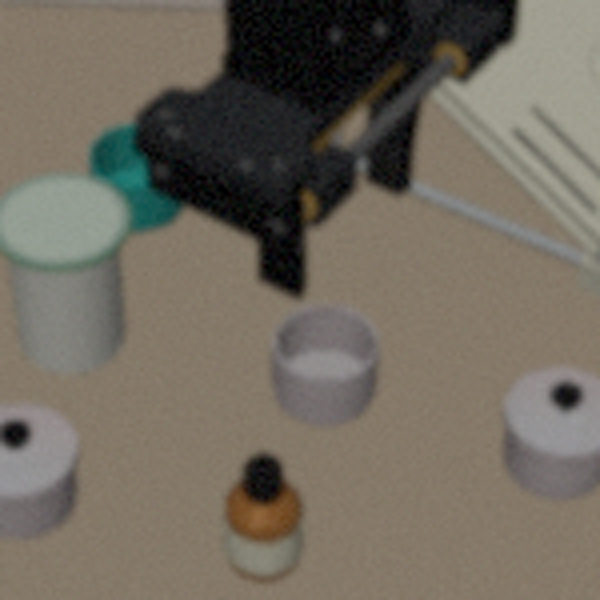

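The dish at crop (325,360) is directly below the open fingers, with the bottle and samples clear of them. I go down, grip and lift.

Emit:
drive_tool:
  angular:
    - [0, 0, 0]
    - [0, 0, 0]
    - [0, 0, 0]
    - [0, 0, 0]
    - [0, 0, 0]
    - [0, 0, 0]
    - [0, 0, 0]
    - [0, 0, 0]
    - [0, 0, 0]
    - [0, 0, 0]
    - [0, 0, 0]
    - [0, 0, 0]
    - [0, 0, 0]
    - [0, 0, 0]
    - [0, 0, 0]
    - [0, 0, 0]
  delta_pos:
    - [0, 0, 3]
    - [0, 0, 3]
    - [0, 0, 2]
    - [0, 0, 1.5]
    - [0, 0, 0.3]
    - [0, 0, 0]
    - [0, 0, 0]
    - [0, 0, 0]
    - [0, 0, 0]
    - [0, 0, 0]
    - [0, 0, 0]
    - [0, 0, -1]
    - [0, 0, -3]
    - [0, 0, -4]
    - [0, 0, -4]
    - [0, 0, 0]
  gripper: [7.5, 7.5, 7.5, 7.5, 7.5, 7.5, 4.5, 4.5, 4.5, 4.5, 4.5, 4.5, 4.5, 4.5, 4.5, 4.5]
  squeeze: 10

```text
time_s: 14.65
tool_pos: [0.5796, -0.113, 0.1562]
tool_rot: [180.0, -0.5, -12.3]
force: [0.7, -0.2, -0.7]
grip_width: 0.0521
grasp_force: 10.0
```

```bash
python3 - <<'E'
from h import *
go([(.5915,.3001,.148),(.5172,.3162,.148),(.4429,.3323,.148)])
E
```

```text
t 14.7 pos [ 0.5796 -0.113   0.1562] rot [179.97  -0.55 -12.26] w 0.0521 f [ 0.7 -0.2 -0.7]
tool delta cm [ -7.62 -40.62   0.72]
tool delta cm [-15.22 -40.61   0.65]
tool delta cm [-22.82 -40.61   0.58]
```

Emit:
drive_tool:
  angular:
    - [0, 0, 0]
    - [0, 0, 0]
    - [0, 0, 0]
    - [0, 0, 0]
    - [0, 0, 0]
    - [0, 0, 0]
    - [0, 0, 0]
    - [0, 0, 0]
    - [0, 0, 0]
    - [0, 0, 0]
    - [0, 0, 0]
    - [0, 0, 0]
    - [0, 0, 0]
  delta_pos:
    - [-0.67, -3.69, 0]
    - [-0.67, -3.69, 0]
    - [-0.67, -3.69, 0]
    - [-0.67, -3.69, 0]
    - [-0.67, -3.69, 0]
    - [-0.67, -3.69, 0]
    - [-0.67, -3.69, 0]
    - [-0.67, -3.69, 0]
    - [-0.67, -3.69, 0]
    - [-0.67, -3.69, 1]
    - [-0.67, -3.69, 2]
    - [0, 0, 2]
    - [0, 0, 0]
  gripper: [4.5, 4.5, 4.5, 4.5, 4.5, 4.5, 4.5, 4.5, 4.5, 4.5, 4.5, 4.5, 4.5]

```text
time_s: 15.95
tool_pos: [0.5868, 0.2999, 0.0956]
tool_rot: [179.8, 0.4, -12.1]
force: [-0.1, -0.8, -0.6]
grip_width: 0.0522
grasp_force: 10.0
```

```bash
python3 - <<'E'
from h import *
p=cam("side"); q=cam("top"); go([(.5915,.3001,.033)])
A=cv2.resize(p["pixels"][330:480,130:330],(533,400),interpolation=2);B=cv2.resize(q["pixels"][170:340,100:213],(266,400),interpolation=2)
cv2.imwrite("pics/s6.png",cv2.cvtColor(np.hstack([A,B]),cv2.COLOR_RGB2BGR))
for X in [(.5915,.3001,.004),(.5172,.3162,.004),(.4429,.3323,.004)]:
    a=proj(p,X);b=proj(q,X); print((a-[130,330])*2.666,(b-[100,170])*2.353+[533,0])
E
```

```text
t 16.1 pos [0.5898 0.2984 0.0989] rot [ 1.799e+02  1.500e-01 -1.233e+01] w 0.0521 f [ 0.4  0.  -0.4]
tool delta cm [ 0.15 -0.22  6.59]
[200.53391731 181.4473897 ] [706.94041288 111.43284778]
[305.03599584 260.13204728] [681.76369076 203.69828751]
[417.94222399 345.14459465] [656.16161468 297.52252707]
```

View pics/s6.png

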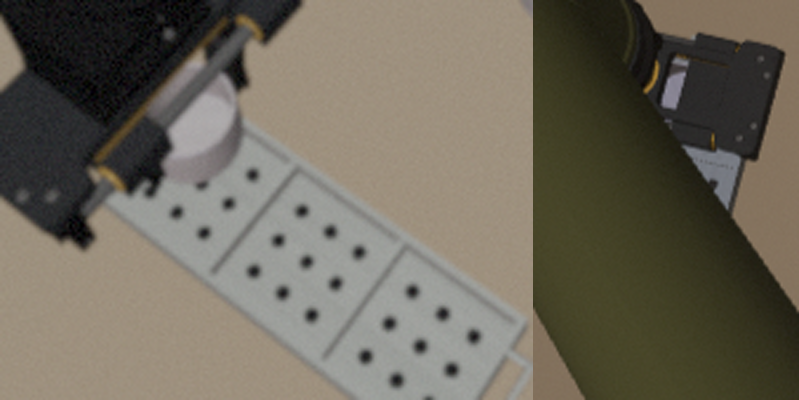

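The middle holes at crop (306,262) and (420,347) match the predicted compartment centres within 1 mm. I lower the dish and release.

Emit:
drive_tool:
  angular:
    - [0, 0, 0]
    - [0, 0, 0]
    - [0, 0, 0]
    - [0, 0, 0]
    - [0, 0, 0]
    - [0, 0, 0]
    - [0, 0, 0]
    - [0, 0, 0]
    - [0, 0, 0]
    - [0, 0, 0]
    - [0, 0, 0]
    - [0, 0, 0]
    - [0, 0, 0]
  delta_pos:
    - [0.15, -0.2, 2]
    - [0, 0, 2]
    - [0, 0, 1.5]
    - [0, 0, 0.7]
    - [0, 0, 0.3]
    - [0, 0, 0]
    - [0, 0, 0]
    - [0, 0, 0]
    - [0, 0, 0]
    - [0, 0, -1]
    - [0, 0, -3]
    - [0, 0, -4]
    - [0, 0, -4]
  gripper: [4.5, 4.5, 4.5, 4.5, 4.5, 4.5, 5.5, 6.5, 7.5, 7.5, 7.5, 7.5, 7.5]

```text
time_s: 17.35
tool_pos: [0.5914, 0.3013, 0.1561]
tool_rot: [180.0, 0.1, -12.3]
force: [1.0, -0.2, -0.5]
grip_width: 0.0748
grasp_force: 0.0
```

```bash
python3 - <<'E'
from h import *
go([(.706,.113,.13),(.706,.113,.028)])
E
```

```text
t 17.4 pos [0.5914 0.3013 0.1561] rot [ 1.7999e+02  1.3000e-01 -1.2250e+01] w 0.0748 f [ 1.  -0.2 -0.5]
tool delta cm [15.2  15.97  2.58]
tool delta cm [15.22 15.97 12.78]
```

Emit:
drive_tool:
  angular:
    - [0, 0, 0]
    - [0, 0, 0]
    - [0, 0, 0]
    - [0, 0, 0]
    - [0, 0, 0]
    - [0, 0, 0]
    - [0, 0, 0]
    - [0, 0, 0]
  delta_pos:
    - [2.53, 2.66, 0]
    - [2.53, 2.66, 0]
    - [2.53, 2.66, 0]
    - [2.53, 2.66, 0]
    - [2.53, 2.66, 0]
    - [2.53, 2.66, 1]
    - [0, 0, 2]
    - [0, 0, 0]
  gripper: [7.5, 7.5, 7.5, 7.5, 7.5, 7.5, 7.5, 7.5]

```text
time_s: 18.15
tool_pos: [0.7049, 0.1107, 0.1215]
tool_rot: [179.9, 0.4, -12.4]
force: [-0.4, 1.3, -0.5]
grip_width: 0.0749
grasp_force: 0.0
```

```bash
python3 - <<'E'
from h import *
p=cam("side"); q=cam("top"); go([(.706,.113,.028)])
A=cv2.resize(p["pixels"][180:330,130:280],(400,400),interpolation=2);B=cv2.resize(p["pixels"][330:480,130:280],(400,400),interpolation=2)
cv2.imwrite("pics/s7.png",cv2.cvtColor(np.hstack([A,B]),cv2.COLOR_RGB2BGR))
E
```

```text
t 18.2 pos [0.7055 0.1144 0.1244] rot [-1.7995e+02  1.7000e-01 -1.2190e+01] w 0.0748 f [0.  1.6 0. ]
tool delta cm [0.11 0.14 9.64]
```

View pics/s7.png

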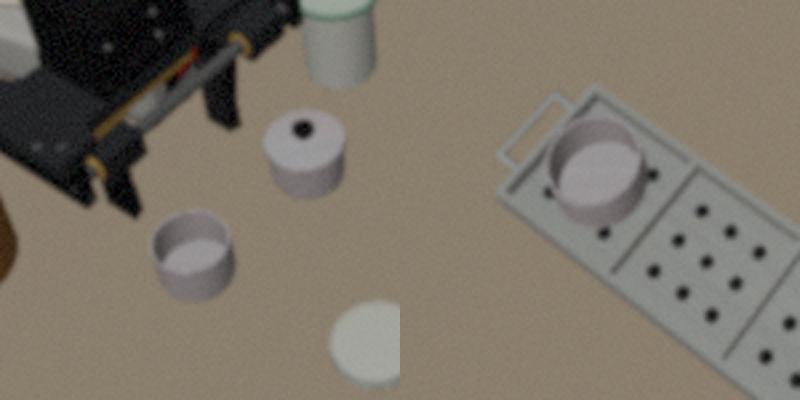

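The first dish stands upright in its compartment at (597,170). The fingers are over the second dish at (193,255), clear of the sample. I go down and grip it.

Emit:
drive_tool:
  angular:
    - [0, 0, 0]
    - [0, 0, 0]
    - [0, 0, 0]
    - [0, 0, 0]
    - [0, 0, 0]
    - [0, 0, 0]
    - [0, 0, 0]
    - [0, 0, 0]
    - [0, 0, 0]
    - [0, 0, 0]
    - [0, 0, 0]
    - [0, 0, 0]
    - [0, 0, 0]
    - [0, 0, 0]
    - [0, 0, 0]
    - [0, 0, 0]
  delta_pos:
    - [0.1, 0, 3]
    - [0, 0, 3]
    - [0, 0, 2]
    - [0, 0, 1.3]
    - [0, 0, 0.3]
    - [0, 0, 0]
    - [0, 0, 0]
    - [0, 0, 0]
    - [0, 0, 0]
    - [0, 0, 0]
    - [0, 0, 0]
    - [0, 0, -1]
    - [0, 0, -3]
    - [0, 0, -4]
    - [0, 0, -4]
    - [0, 0, 0]
  gripper: [7.5, 7.5, 7.5, 7.5, 7.5, 7.5, 4.5, 4.5, 4.5, 4.5, 4.5, 4.5, 4.5, 4.5, 4.5, 4.5]

```text
time_s: 19.85
tool_pos: [0.7108, 0.1142, 0.1563]
tool_rot: [-179.7, -0.5, -12.3]
force: [1.6, 0.5, 0.5]
grip_width: 0.0517
grasp_force: 10.0
```

```bash
python3 - <<'E'
from h import *
go([(.5172,.3162,.148)])
E
```

```text
t 19.9 pos [0.7108 0.1142 0.1563] rot [-179.73   -0.53  -12.28] w 0.0517 f [1.6 0.5 0.5]
tool delta cm [-23.23 -15.62   0.68]
```

Emit:
drive_tool:
  angular:
    - [0, 0, 0]
    - [0, 0, 0]
    - [0, 0, 0]
    - [0, 0, 0]
    - [0, 0, 0]
    - [0, 0, 0]
    - [0, 0, 0]
    - [0, 0, 0]
    - [0, 0, 0]
    - [0, 0, 0]
    - [0, 0, 0]
  delta_pos:
    - [-2.86, -1.95, 0]
    - [-2.86, -1.95, 0]
    - [-2.86, -1.95, 0]
    - [-2.86, -1.95, 0]
    - [-2.86, -1.95, 0]
    - [-2.86, -1.95, 0]
    - [-2.86, -1.95, 0]
    - [-2.86, -1.95, 0]
    - [0, 0, 3]
    - [0, 0, 2]
    - [0, 0, 0]
  gripper: [4.5, 4.5, 4.5, 4.5, 4.5, 4.5, 4.5, 4.5, 4.5, 4.5, 4.5]

```text
time_s: 20.95
tool_pos: [0.5143, 0.3124, 0.0953]
tool_rot: [179.7, 0.4, -12.2]
force: [0.2, -0.9, -1.1]
grip_width: 0.0519
grasp_force: 10.0
```

```bash
python3 - <<'E'
from h import *
p=cam("side"); q=cam("top"); go([(.5172,.3162,.033)])
E
```

```text
t 21.1 pos [0.5166 0.3137 0.0985] rot [ 1.7998e+02  1.4000e-01 -1.2290e+01] w 0.0517 f [-0.3 -0.1 -0.1]
tool delta cm [ 0.03 -0.26  6.55]
```

Emit:
drive_tool:
  angular:
    - [0, 0, 0]
    - [0, 0, 0]
    - [0, 0, 0]
    - [0, 0, 0]
    - [0, 0, 0]
    - [0, 0, 0]
    - [0, 0, 0]
    - [0, 0, 0]
    - [0, 0, 0]
    - [0, 0, 0]
    - [0, 0, 0]
    - [0, 0, 0]
    - [0, 0, 0]
  delta_pos:
    - [0, -0.25, 2]
    - [0, 0, 2]
    - [0, 0, 1.5]
    - [0, 0, 0.7]
    - [0, 0, 0.3]
    - [0, 0, 0]
    - [0, 0, 0]
    - [0, 0, 0]
    - [0, 0, 0]
    - [0, 0, -1]
    - [0, 0, -3]
    - [0, 0, -4]
    - [0, 0, -4]
  gripper: [4.5, 4.5, 4.5, 4.5, 4.5, 4.5, 5.5, 6.5, 7.5, 7.5, 7.5, 7.5, 7.5]

```text
time_s: 22.35
tool_pos: [0.5169, 0.3163, 0.1553]
tool_rot: [180.0, 0.1, -12.3]
force: [0.4, -0.1, -0.2]
grip_width: 0.0744
grasp_force: 0.0
```

```bash
python3 - <<'E'
from h import *
go([(.4525,.1042,.13)])
E
```

```text
t 22.4 pos [0.5169 0.3163 0.1553] rot [ 1.7999e+02  1.3000e-01 -1.2250e+01] w 0.0744 f [ 0.4 -0.1 -0.2]
tool delta cm [-1.78 22.09  2.54]
```

Emit:
drive_tool:
  angular:
    - [0, 0, 0]
    - [0, 0, 0]
    - [0, 0, 0]
    - [0, 0, 0]
    - [0, 0, 0]
    - [0, 0, 0]
    - [0, 0, 0]
    - [0, 0, 0]
    - [0, 0, 0]
  delta_pos:
    - [-0.3, 3.68, 0]
    - [-0.3, 3.68, 0]
    - [-0.3, 3.68, 0]
    - [-0.3, 3.68, 0]
    - [-0.3, 3.68, 0]
    - [-0.3, 3.68, 0]
    - [0, 0, 2]
    - [0, 0, 1]
    - [0, 0, 0]
  gripper: [7.5, 7.5, 7.5, 7.5, 7.5, 7.5, 7.5, 7.5, 7.5]

```text
time_s: 23.25
tool_pos: [0.4517, 0.1049, 0.1227]
tool_rot: [180.0, 0.2, -12.2]
force: [0.5, 0.1, 0.6]
grip_width: 0.0749
grasp_force: 0.0
```

```bash
python3 - <<'E'
from h import *
p=cam("side"); q=cam("top"); go([(.4525,.1042,.028)])
A=cv2.resize(p["pixels"][230:380,265:415],(400,400),interpolation=2);B=cv2.resize(p["pixels"][330:480,150:300],(400,400),interpolation=2)
cv2.imwrite("pics/s8.png",cv2.cvtColor(np.hstack([A,B]),cv2.COLOR_RGB2BGR))
E
```

```text
t 23.4 pos [0.4528 0.1056 0.1239] rot [-1.7997e+02  1.1000e-01 -1.2150e+01] w 0.075 f [0.2 0.9 0.2]
tool delta cm [0.02 0.15 9.59]
```

View pics/s8.png

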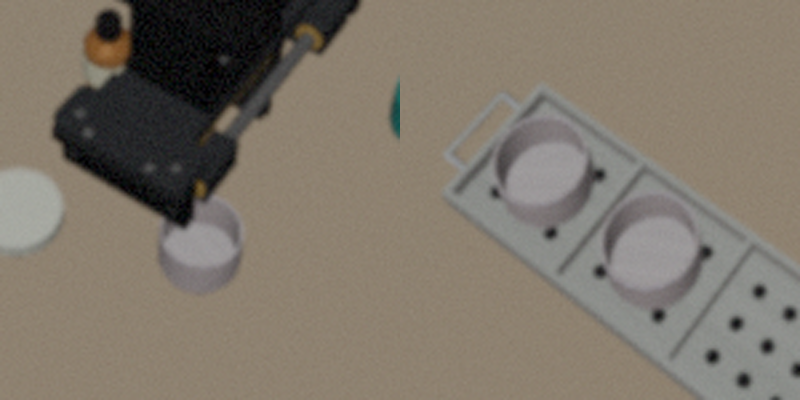

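Two dishes stand in the tray at (543,170) and (652,250), and the third dish at (200,245) is below the fingers. I grip it.

Emit:
drive_tool:
  angular:
    - [0, 0, 0]
    - [0, 0, 0]
    - [0, 0, 0]
    - [0, 0, 0]
    - [0, 0, 0]
    - [0, 0, 0]
    - [0, 0, 0]
    - [0, 0, 0]
    - [0, 0, 0]
    - [0, 0, 0]
    - [0, 0, 0]
    - [0, 0, 0]
    - [0, 0, 0]
    - [0, 0, 0]
    - [0, 0, 0]
    - [0, 0, 0]
  delta_pos:
    - [0, 0.15, 3]
    - [0, 0, 3]
    - [0, 0, 2]
    - [0, 0, 1.3]
    - [0, 0, 0.3]
    - [0, 0, 0]
    - [0, 0, 0]
    - [0, 0, 0]
    - [0, 0, 0]
    - [0, 0, 0]
    - [0, 0, 0]
    - [0, 0, -1]
    - [0, 0, -3]
    - [0, 0, -4]
    - [0, 0, -4]
    - [0, 0, 0]
  gripper: [7.5, 7.5, 7.5, 7.5, 7.5, 7.5, 4.5, 4.5, 4.5, 4.5, 4.5, 4.5, 4.5, 4.5, 4.5, 4.5]

```text
time_s: 24.95
tool_pos: [0.4562, 0.1039, 0.1534]
tool_rot: [-179.8, -0.5, -12.3]
force: [0.2, 0.7, -1.1]
grip_width: 0.0505
grasp_force: 10.0
```

```bash
python3 - <<'E'
from h import *
go([(.4429,.3323,.148)])
E
```

```text
t 24.9 pos [0.4562 0.1039 0.1534] rot [-179.84   -0.48  -12.27] w 0.0505 f [ 0.2  0.7 -1.1]
tool delta cm [ -6.15 -22.03   0.55]
```

Emit:
drive_tool:
  angular:
    - [0, 0, 0]
    - [0, 0, 0]
    - [0, 0, 0]
    - [0, 0, 0]
    - [0, 0, 0]
    - [0, 0, 0]
    - [0, 0, 0]
    - [0, 0, 0]
    - [0, 0, 0]
  delta_pos:
    - [-0.97, -3.7, 0]
    - [-0.97, -3.7, 0]
    - [-0.97, -3.7, 0]
    - [-0.97, -3.7, 0]
    - [-0.97, -3.7, 0]
    - [-0.97, -3.7, 0]
    - [0, 0, 3]
    - [0, 0, 1.7]
    - [0, 0, 0]
  gripper: [4.5, 4.5, 4.5, 4.5, 4.5, 4.5, 4.5, 4.5, 4.5]

```text
time_s: 25.85
tool_pos: [0.4404, 0.3309, 0.0976]
tool_rot: [179.7, 0.4, -12.2]
force: [-0.0, 0.7, 0.3]
grip_width: 0.0505
grasp_force: 10.0
```

```bash
python3 - <<'E'
from h import *
p=cam("side"); q=cam("top"); go([(.4429,.3323,.033)])
T=telemetry.get_obs()["tool_pos"]; A=p["pixels"].copy()
m=np.zeros_like(A[...,0]); 
s=sil(p,T[0],T[1],.026,T[2]-.028,T[2]+.006).astype(np.uint8); c,_=cv2.findContours(s,0,1); cv2.drawContours(A,c,-1,(255,0,0),1)
A=cv2.resize(A[300:480,180:390],(700,600),interpolation=2)
cv2.imwrite("pics/s9.png",cv2.cvtColor(A,cv2.COLOR_RGB2BGR))
E
```

```text
t 25.9 pos [0.4424 0.332  0.1005] rot [ 1.7996e+02  1.5000e-01 -1.2270e+01] w 0.0509 f [-0.1  0.  -0.4]
tool delta cm [ 0.06 -0.04  6.75]
```

View pics/s9.png

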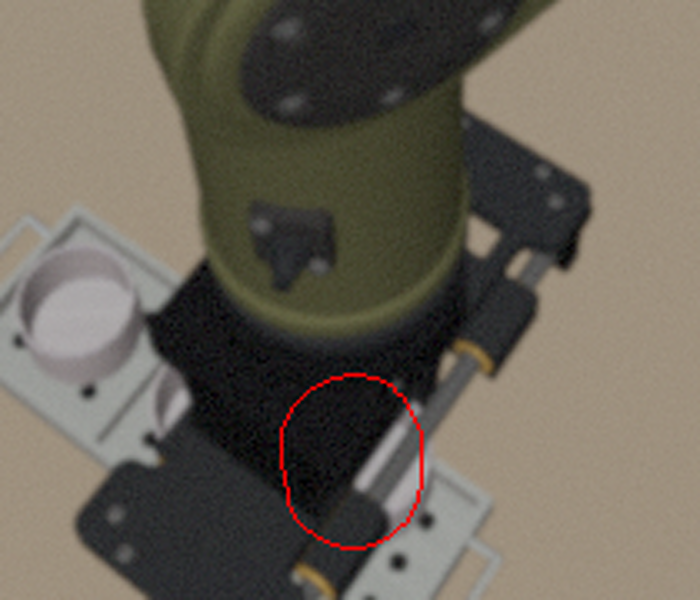

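The visible dish edge at (425,460) coincides with the outline expected from the TCP, so the grip is centred. I lower, release, raise and withdraw.

Emit:
drive_tool:
  angular:
    - [0, 0, 0]
    - [0, 0, 0]
    - [0, 0, 0]
    - [0, 0, 0]
    - [0, 0, 0]
    - [0, 0, 0]
    - [0, 0, 0]
    - [0, 0, 0]
    - [0, 0, 0]
    - [0, 0, 0]
    - [0, 0, 0]
    - [0, 0, 0]
    - [0, 0, 0]
    - [0, 0, 0]
    - [0, 0, 0]
    - [0, 0, 0]
    - [0, 0, 0]
    - [0, 0, 0]
    - [0, 0, 0]
    - [0, 0, 0]
  delta_pos:
    - [0, 0, 2]
    - [0, 0, 2]
    - [0, 0, 1.5]
    - [0, 0, 0.8]
    - [0, 0, 0.4]
    - [0, 0, 0]
    - [0, 0, 0]
    - [0, 0, 0]
    - [0, 0, 0]
    - [0, 0, -1]
    - [0, 0, -3]
    - [0, 0, -4]
    - [0, 0, -4]
    - [0, 0, -4]
    - [3, 3, 0]
    - [3, 4, 0]
    - [3, 4, 0]
    - [0, 4, 0]
    - [0, 4, 0]
    - [0, 0, 0]
  gripper: [4.5, 4.5, 4.5, 4.5, 4.5, 4.5, 5.5, 6.5, 7.5, 7.5, 7.5, 7.5, 7.5, 7.5, 7.5, 7.5, 7.5, 7.5, 7.5, 7.5]

```text
time_s: 27.95
tool_pos: [0.4902, 0.1209, 0.1939]
tool_rot: [179.8, 0.1, -12.8]
force: [-0.1, -0.2, 0.2]
grip_width: 0.0748
grasp_force: 0.0
```

```bash
python3 - <<'E'
from h import *
p=cam("side"); q=cam("top"); go([])
save(p,"pics/end.png")
E
```

```text
t 28.1 pos [0.4905 0.1268 0.1943] rot [-1.7998e+02  4.0000e-02 -1.2390e+01] w 0.075 f [ 0.   0.8 -0. ]
```

View pics/end.png

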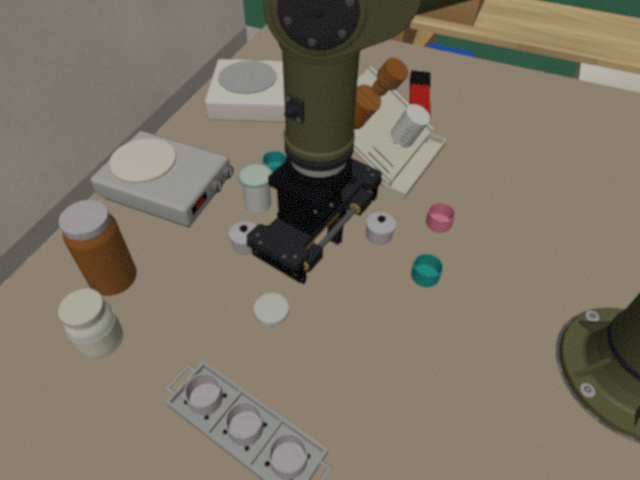

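The final view shows the three dishes upright in the tray at (205,392), (245,423) and (288,456). The beaker is on the peg at (410,125) and the samples are unmoved.

```bash
python3 -c "
from cell import env
print(env.sign_off())"
```

```text
the job is handed in; nothing more can be done
None
```

I handed the job in at about 28 s with all three open dishes upright in their tray compartments, the beaker seated on the free peg, and the samples left where they stood; the hand-in returned no verdict, so this rests on the last camera view.

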